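# Wedge a rocking bench instrument steady

### The arm

A 6-joint arm with a two-finger parallel gripper is mounted at the origin on a cart in front of the work surface, level with it; the furniture and walls round the work are solid. World frame = base frame: x ahead of the robot, y to its left, z up, the work surface at z = 0. Lengths are in m, angles in rad, forces in N, time in s.
With the tool pointing down it reaches from about 0.35 to 0.775 m from the base axis. Payload 7.3 kg.
Tool frame: the origin (TCP) lies at the very end of the fingers, on their centre line; the grasp point (between the pads) lies 19 mm behind it; z points along the fingers, y is the line along which they close (so a half turn about z gives the same grasp; the last joint's range is limited). The gripper opens to 92 mm and grips with 3 to 60 N. Pads are 19 mm wide; open, the fingers measure 130 mm over their backs; the gripper's body (75 mm by 190 mm) begins 47 mm behind the grasp point.
Start: joints at [-1.334, 0.342, 1.524, -0, 1.275, -0.146], TCP at [0.196, -0.487, 0.201] pointing down, gripper open.
Joint ranges: [-2.53, 2.53], [-0.77, 2.02], [0.04, 2.7], [-1, 4.14], [0.28, 2.66], [-3.11, 3.11]. Speed limits (rad/s): [2.57, 2.57, 3.14, 3.14, 3.14, 3.14].

### API

Orientations are given as a unit quaternion [x, y, z, w].
In Python, from cell import sensors, get_image, get_calibration, manip gives the robot as it stands. The module is installed in compiled form; this text tells all that it offers.
- The arm moves only by the tool drive_tool, never from a script. Its argument "rows" is a list that holds one entry, the list of rows, each a list of 5 numbers: the shift along the tool's x, y, z in fractions of the full range, 1 being 800 mm, then the turn about the tool's z in fractions of the full range, 1 being 2 rad, then the opening, from -1 (shut) to 1 (fully open). In form: [[[dx, dy, dz, spin, claw], ...]]. A call has 1 to 12 rows; each row is the pose to reach, as a shift and turn from the pose commanded when the call began, along the tool's axes at that moment; what a row does not reach only later rows make up. A row lasts 1/8 s, in which the tool goes at most 62.5 mm and 10.7 degrees, less where a joint would pass 70% of its speed; a pose out of reach is approached as far as the arm can. A call with a gripper value outside its range is refused whole. The fingers move at their own pace and stop on an object; "force" is the grip in N (left out, the last holds). Time passes only in rows, so rows that repeat a pose let the fingers close. It gives the time, the measured TCP pose, the force, the opening and the grip force at its end, in the units of the state.
- sensors.observe(): the state, without advancing time (a new reading comes with each control period).
- get_image(name): name is "side" or "top"; returns the picture (420x560x3 uint8, blue, green, red); there is no depth.
- get_calibration(name): a dict with "fov_y" (degrees; the focal length in pixels is half the picture's height over the tangent of half this angle, whatever the lens; pixels are square), "cx", "cy" (the principal point, pixels), "pose" (4x4, takes a point from camera to world coordinates). Camera axes: x right, y down, z forward; pixel columns grow to the right and rows downward; lengths in m; the calibration is good to about 2 mm. A picture is of the moment at which its call begins. get_calibration takes no time and is no camera call.
- manip.close_job(): hands the job in; it is judged then, once.
The state is a dict: "time": time; "qpos": joint angles; "qvel": joint speeds; "joint_efforts": joint torques, N m; "eef_pos": TCP position; "tcp_rot": TCP orientation; "wrist_force": force on the tool from outside, world axes, zero at the start; "wrist_torque": the same for the moment, N m; "finger_gap": opening from 0.0 (shut) to 1.0 (fully open); "grasp_force": force on a finger pad.
Only numpy, scipy, OpenCV 4.12 (cv2) and the standard library are available. Lean on these libraries where they do the work, as an engineer would, in place of code of your own. Each camera call takes 0.05 s, during which the arm holds its last target. There are 200 camera calls.

### The job

The low grey instrument on the bench rocks because the foot at its corner next to the loose black wedge is too short. With a fingertip press that corner of its lid down until you feel it dip, let go, then push the wedge thin end first under the short foot until the instrument no longer rocks and still stands level where it stood (push it further if a test press still dips, but do not shove the instrument along). Finish still pressing firmly on that corner (about 10 N), the instrument staying level; do not pick up or lift anything, and leave everything else on the bench where it is.

Things in the scene. Friction and masses are not known exactly. Their poses are not given: they have to be found in the camera images.
- instrument: low grey bench instrument, 150 (x) by 200 mm (y), 1.5 kg, loose. Origin under its middle, level with the bottoms of the three good feet (z = 0 standing level); -x is the front panel (two black knobs reach 93 mm out), +y its left seen from the robot. Case 26 to 78 mm above the origin, on domed rubber feet of 10 mm radius at x +-60, y +-85 mm; the one at (-60, +85) is too short
- short_foot (a point): point on the axis of the short foot, 10 mm above the instrument's origin plane. This foot is 6 to 11 mm too short (differs each time, then fixed): left alone, the instrument stands level on the other three with this foot in the air
- corner_top (a point): point on the flat lid straight above the short foot, 78 mm above the instrument's origin plane: the place to press. Before wedging, about 2 N here rocks the instrument down by 0.06 to 0.11 rad (this point sinks 6 to 11 mm) till the short foot meets the bench; it rocks back when let go
- wedge: loose black rubber wedge, 110 (x) by 60 mm (y), 0.12 kg, flat on the bench left of the instrument. Origin mid underside. Thin end (3 mm high) at x = +55, pointing roughly at the short foot, 35 to 95 mm off; back face (22 mm high) at x = -55. Slides at about 1 N; from meeting the foot the push rises: 5 N seats it, over 10 N lifts or shoves the instrument. Does not slip back
- driver_red: red-handled screwdriver, 155 mm long, lying in front of the instrument; loose, to be left alone. Origin under its middle
- solder_spool: spool of solder wire, 49 mm wide and 56 mm high, standing at the left; loose, to be left alone. Origin under its middle
- tip_tin: low round tin, 66 mm wide and 27 mm high, at the left; loose, to be left alone. Origin under its middle
- flux_bottle: small bottle, 35 mm wide and 63 mm high, at the right; loose, to be left alone. Origin under its middle
- wick_roll: white roll, 62 mm wide and 27 mm high, far left; loose, to be left alone. Origin under its middle

How it is judged:
By the outcome, as a careful person would: the job done as asked, in the order asked, and still so for the second after the job is handed in, while the arm keeps its last pose, push and grip.
It also fails if it takes over 51 s, if anything falls off the work surface, if the arm or the gripper's body presses on something with over 40 N, if the wrist force passes 120 N, or if a joint passes its speed limit or range.

## Working session

There is one attempt and no reset: what is moved stays moved. The work goes in short steps, Python scripts to look and compute and a tool call to move; the robot and the scene stay as the last step left them, time stands still between calls to the robot, and variables do not carry over. Pictures are saved under pics/ and viewed, at most 10 in all, crops included, and the job is handed in when it is done.

Besides the shell and the picture viewer there is one more tool, called after "Call:" as name(argument=value, ...), one argument or row to a line, values as JSON. drive_tool: Moves the arm, as the interface text tells. Its arguments: {"type":"object","properties":{"rows":{"type":"array"},"force":{"type":"number"}},"required":["rows"]}

```bash
mkdir -p pics; python3 - <<'E'
from cell import sensors,get_image,get_calibration
import cv2,numpy as np
for n in("top","side"):
    cv2.imwrite(f"pics/{n}0.png",get_image(n)); c=get_calibration(n); print(n,c["fov_y"],c["cx"],c["cy"],np.round(c["pose"],4).tolist(), [k for k in c])
print(sensors.observe())
E
```

```text
top 48.06269413655188 278.3681561299272 209.58275777611317 [[-0.0188, -0.9964, 0.0828, 0.3561], [-0.9997, 0.0177, -0.0137, 0.0364], [0.0122, -0.0831, -0.9965, 1.5046], [0.0, 0.0, 0.0, 1.0]] ['fov_y', 'cx', 'cy', 'pose']
side 53.82782546469158 280.8359894640461 213.2686873581649 [[0.9951, -0.07, 0.0691, 0.4001], [-0.0967, -0.5675, 0.8177, -0.7481], [-0.018, -0.8204, -0.5715, 0.659], [0.0, 0.0, 0.0, 1.0]] ['fov_y', 'cx', 'cy', 'pose']
{'time': 0.1, 'qpos': array([-1.33400673e+00,  3.42673828e-01,  1.52489814e+00, -3.09272113e-05,
        1.27540799e+00, -1.45992679e-01]), 'qvel': array([ 0.00110884, -0.00205388, -0.00343084,  0.00057654,  0.00028876,
       -0.00064312]), 'joint_efforts': array([ 1.43924295e-03, -4.32003808e+01, -2.44694674e+01,  7.18382746e-02,
        5.25894959e-02, -5.12763370e-05]), 'eef_pos': array([ 0.19601082, -0.48661459,  0.20051185]), 'tcp_rot': array([ 9.81739462e-01,  1.90229197e-01, -4.62553852e-05, -6.92265444e-04]), 'wrist_force': array([0.60828025, 0.23992443, 0.37456973]), 'wrist_torque': array([-0.02657453,  0.04694288, -0.00982899]), 'grasp_force': 0.0, 'finger_gap': 1.0003729781591566}
```

View pics/top0.png

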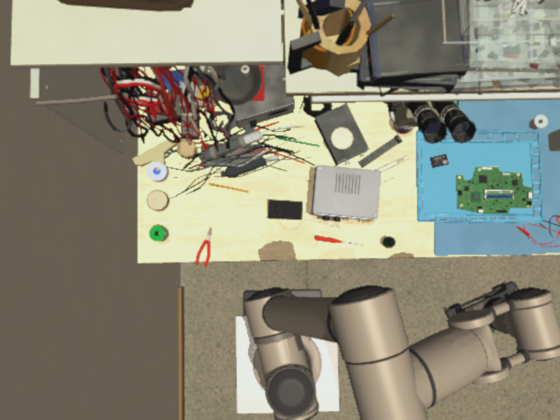

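View pics/side0.png

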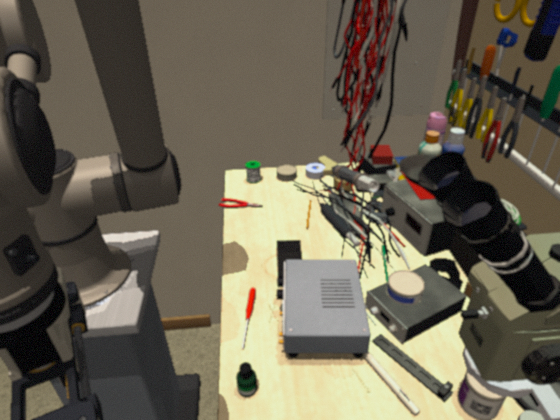

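The top view shows the grey instrument around (345,192), the black wedge at (285,209) to its left, the driver at (338,240) and the bottle at (388,241). The side view shows the lid around (322,300) and the wedge at (289,260). I'll measure from masks next.

```bash
cat > h.py <<'E'
import cv2,numpy as np
from cell import get_calibration
def K(n):
    c=get_calibration(n); f=210/np.tan(np.radians(c["fov_y"]/2)); return f,c["cx"],c["cy"],np.array(c["pose"])
def ray(n,uv,z):
    f,cx,cy,P=K(n); d=P[:3,:3]@np.array([(uv[0]-cx)/f,(uv[1]-cy)/f,1]); o=P[:3,3]
    return o+d*(z-o[2])/d[2]
def proj(n,p):
    f,cx,cy,P=K(n); q=P[:3,:3].T@(np.array(p)-P[:3,3]); return np.array([cx+f*q[0]/q[2],cy+f*q[1]/q[2]])
E
python3 - <<'E'
from h import *
im=cv2.imread("pics/top0.png"); 
c=im[140:260,240:420]
cv2.imwrite("pics/crop_top.png",cv2.resize(c,None,fx=4.4,fy=4.4,interpolation=cv2.INTER_CUBIC))
s=cv2.imread("pics/side0.png")[220:370,220:390]
cv2.imwrite("pics/crop_side.png",cv2.resize(s,None,fx=4,fy=4,interpolation=cv2.INTER_CUBIC))
hsv=cv2.cvtColor(im,cv2.COLOR_BGR2HSV)
m=(hsv[...,2]<70).astype(np.uint8); m[:190]=0;m[225:]=0;m[:,:255]=0;m[:,306:]=0
cn=max(cv2.findContours(m,0,2)[0],key=cv2.contourArea); print("wedge",cv2.contourArea(cn),cv2.minAreaRect(cn))
for q in cv2.boxPoints(cv2.minAreaRect(cn)): print(q,ray("top",q,0.0).round(4),ray("top",q,.022).round(4))
g=((hsv[...,1]<45)&(hsv[...,2]>90)&(hsv[...,2]<215)).astype(np.uint8); g[:155]=0;g[230:]=0;g[:,:300]=0;g[:,395:]=0
g=cv2.morphologyEx(g,cv2.MORPH_OPEN,np.ones((5,5)))
cn=max(cv2.findContours(g,0,2)[0],key=cv2.contourArea); print("lid",cv2.contourArea(cn),cv2.minAreaRect(cn))
for q in cv2.boxPoints(cv2.minAreaRect(cn)): print(q,ray("top",q,.078).round(4))
E
```

```text
wedge 493.0 ((284.7002258300781, 209.29525756835938), (32.05891036987305, 16.790498733520508), 2.726311206817627)
[268.28958 216.91855] [0.4582 0.0484 0.    ] [0.4567 0.0482 0.022 ]
[269.08823 200.14706] [0.5121 0.0449 0.    ] [0.5098 0.0448 0.022 ]
[301.11087 201.67197] [ 0.5054 -0.0578  0.    ] [ 0.5032 -0.0564  0.022 ]
[300.31223 218.44345] [ 0.4515 -0.054   0.    ] [ 0.4501 -0.0527  0.022 ]
lid 3134.5 ((345.9764709472656, 192.30587768554688), (65.95899200439453, 50.4662971496582), 4.39870548248291)
[311.1588  214.93529] [ 0.4566 -0.0826  0.078 ]
[315.02942 164.61763] [ 0.6111 -0.0982  0.078 ]
[380.79413 169.67647] [ 0.592  -0.2999  0.078 ]
[376.92352 219.99413] [ 0.4376 -0.2824  0.078 ]
```

View pics/crop_top.png

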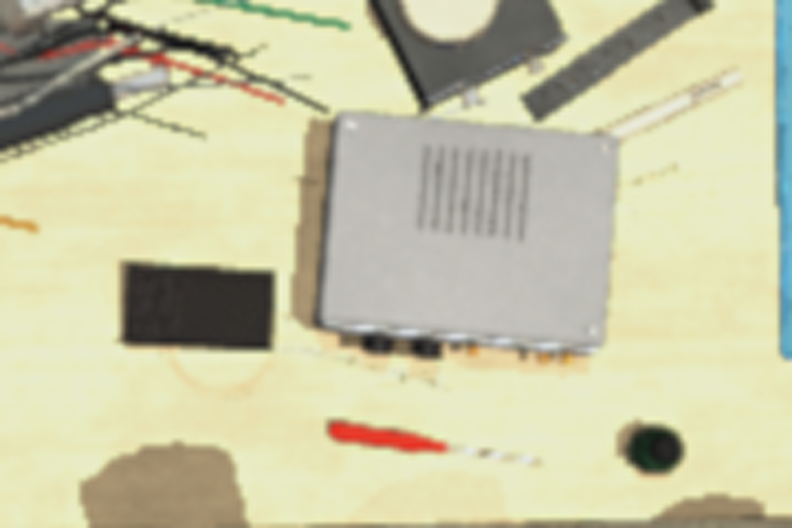

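View pics/crop_side.png

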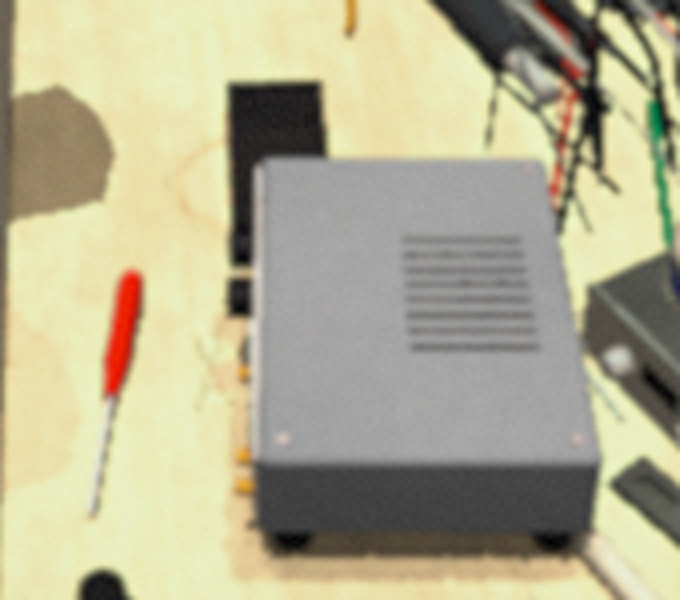

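The crops show the level lid with its corners at crop_top (335,112), (618,137), (603,347), (322,327). The wedge spans (123..272, 262..348). I'll cross-check with the side view's lid corners and work out the foot, wedge and first move.

```bash
python3 - <<'E'
from h import *
# order: rear-left, rear-right, front-right, front-left
T=np.array([(335,112),(618,137),(603,347),(322,327)])/4.4+[240,140]-.4
S=np.array([(543,160),(599,463),(258,463),(262,158)])/4+[220,220]-.4
def frame(W):
    c=W.mean(0)[:2]; ax=(W[0]+W[1]-W[2]-W[3])/2; ay=(W[0]+W[3]-W[1]-W[2])/2
    y1=np.arctan2(ax[1],ax[0]);y2=np.arctan2(-ay[0],ay[1]); return c,np.hypot(*ax[:2]),np.hypot(*ay[:2]),y1,y2
for n,P in(("top",T),("side",S)):
    W=np.array([ray(n,p,.078) for p in P]); c,lx,ly,y1,y2=frame(W); print(n,W[:,:2].round(4).tolist(),c.round(4),lx,ly,y1,y2)
    y=(y1+y2)/2;R=np.array([[np.cos(y),-np.sin(y)],[np.sin(y),np.cos(y)]]); print(" corner_top",c+R@[-.06,.085])
B=np.array([(123,262),(123,346),(272,349),(273,270)])/4.4+[240,140]-.4
W=[ray("top",p,z)[:2].round(4) for p,z in zip(B,(.022,.022,.003,.003))];print("wedge",W)
S2=np.array([(229,85),(321,84)])/4+[220,220]-.4
print("wedge back side-view",[ray("side",p,.022).round(4) for p in S2])
d=np.array([.476,-.101,.2])-[.196,-.4866,.2005]; a=.3828
print(d@[np.cos(a),np.sin(a),0],d@[np.sin(a),-np.cos(a),0])
E
```

```text
top [[0.6097, -0.1004], [0.5888, -0.2975], [0.4423, -0.2817], [0.4596, -0.0876]] [ 0.5251 -0.1918] 0.1489605218203582 0.1965585292994655 -0.0961384223337404 -0.09745465696595276
 corner_top [ 0.47357407 -0.10139564]
side [[0.6097, -0.1061], [0.5858, -0.3008], [0.4403, -0.2845], [0.4629, -0.0872]] [ 0.5247 -0.1947] 0.14724677273046424 0.1973325605357496 -0.11980108042229094 -0.11794906167331355
 corner_top [ 0.47516703 -0.1031414 ]
wedge [array([0.5131, 0.0496]), array([0.4526, 0.0506]), array([ 0.4497, -0.0574]), array([ 0.5073, -0.0594])]
wedge back side-view [array([0.4559, 0.0462, 0.022 ]), array([0.5121, 0.0405, 0.022 ])]
0.40376330905577723 -0.2531058084286666
```

The rows are not in the units I measure in: shifts go in shares of 800 mm and turns go in shares of 2 rad. I convert before sending: 402 mm is 0.5025, -253 mm is -0.3163, -1.145 rad is -0.5725.

Call:
drive_tool(
  rows=[
    [[0.5025,-0.3163,0,-0.5725,-1],[0.5025,-0.3163,0,-0.5725,-1],[0.5025,-0.3163,0,-0.5725,-1],[0.5025,-0.3163,0,-0.5725,-1],[0.5025,-0.3163,0,-0.5725,-1],[0.5025,-0.3163,0,-0.5725,-1],[0.5025,-0.3163,0,-0.5725,-1],[0.5025,-0.3163,0,-0.5725,-1],[0.5025,-0.3163,0,-0.5725,-1],[0.5025,-0.3163,0.0625,-0.5725,-1],[0.5025,-0.3163,0.1125,-0.5725,-1],[0.5025,-0.3163,0.125,-0.5725,-1]],
  ],
  force=20,
)

```text
time: 1.6
eef_pos: [0.4724, -0.1024, 0.099]
tcp_rot: [0.722, 0.691, -0.001, -0.002]
wrist_force: [-0.5, -0.2, 1.6]
finger_gap: 0.006
grasp_force: 0.0
```

In the tool's units: 20 mm is 0.025, 19 mm is 0.0238.

Call:
drive_tool(
  rows=[
    [[0,0.0025,0.0125,0,-1],[0,0.0025,0.0213,0,-1],[0,0.0025,0.0238,0,-1],[0,0.0025,0.025,0,-1],[0,0.0025,0.025,0,-1]],
  ],
)

```text
time: 2.22
eef_pos: [0.4767, -0.1023, 0.0815]
tcp_rot: [0.722, 0.692, 0.0, 0.0]
wrist_force: [-0.3, -0.8, 0.4]
finger_gap: 0.003
grasp_force: 0.0
```

In the tool's units: 4 mm is 0.005, 3 mm is 0.0038.

Call:
drive_tool(
  rows=[
    [[0,0,0.0013,0,-1],[0,0,0.0025,0,-1],[0,0,0.0038,0,-1],[0,0,0.005,0,-1],[0,0,0.005,0,-1]],
  ],
)

```text
time: 2.85
eef_pos: [0.4764, -0.1023, 0.077]
tcp_rot: [0.722, 0.692, -0.0, -0.0]
wrist_force: [-0.5, -0.5, -0.4]
finger_gap: 0.005
grasp_force: 0.0
```

In the tool's units: 3 mm is 0.0038, 2 mm is 0.0025.

Call:
drive_tool(
  rows=[
    [[0,0,0.0013,0,-1],[0,0,0.0025,0,-1],[0,0,0.0038,0,-1],[0,0,0.0038,0,-1]],
  ],
)

```text
time: 3.35
eef_pos: [0.4765, -0.1023, 0.074]
tcp_rot: [0.722, 0.692, -0.0, -0.0]
wrist_force: [0.4, -0.6, -0.5]
finger_gap: 0.007
grasp_force: 0.0
```

In the tool's units: 2 mm is 0.0025, 1 mm is 0.0013.

Call:
drive_tool(
  rows=[
    [[0,0,0.0013,0,-1],[0,0,0.0025,0,-1],[0,0,0.0025,0,-1]],
  ],
)

```text
time: 3.72
eef_pos: [0.4765, -0.1023, 0.072]
tcp_rot: [0.722, 0.692, -0.0, -0.0]
wrist_force: [0.8, 0.5, 0.4]
finger_gap: 0.004
grasp_force: 0.0
```

In the tool's units: 2 mm is 0.0025, 1 mm is 0.0013.

Call:
drive_tool(
  rows=[
    [[0,0,0.0013,0,-1],[0,0,0.0025,0,-1],[0,0,0.0025,0,-1]],
  ],
)

```text
time: 4.1
eef_pos: [0.4764, -0.1022, 0.07]
tcp_rot: [0.722, 0.692, -0.0, -0.0]
wrist_force: [0.2, -0.6, -0.4]
finger_gap: 0.008
grasp_force: 0.0
```

The reading shows no clear force although the fingertip is at 70 mm, so I'll look.

```bash
python3 - <<'E'
from cell import sensors,get_image
from h import *
F=[]
for i in range(6):
    im=get_image("side"); F.append(sensors.observe()["wrist_force"])
print(np.mean(F,0))
s=im[180:380,180:430]
cv2.imwrite("pics/side1.png",im); cv2.imwrite("pics/side1c.png",cv2.resize(s,None,fx=3,fy=3,interpolation=cv2.INTER_CUBIC))
E
```

```text
[-0.11597327 -0.06360351 -0.03337248]
```

View pics/side1c.png

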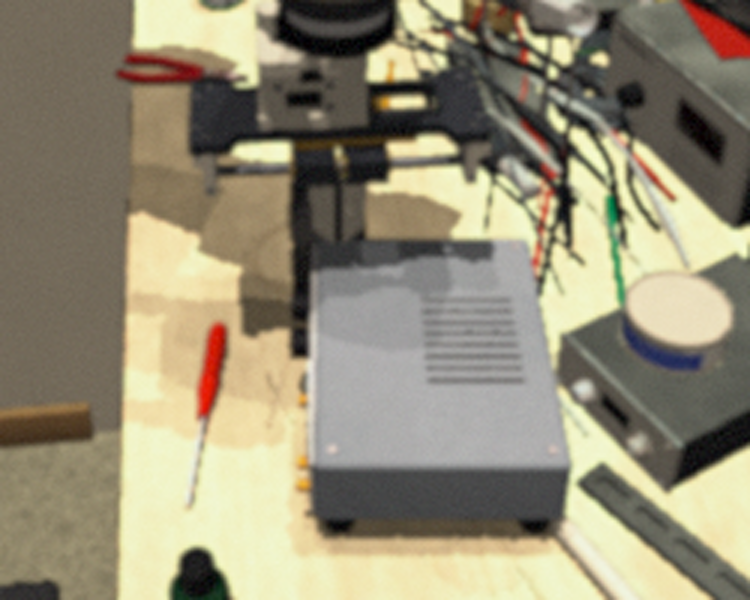

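```bash
python3 - <<'E'
from h import *
for z in(.07,.078,.1,.12,.136): print(z,proj("side",(.4765,-.1022,z)).round(1),((proj("side",(.4765,-.1022,z))-180)*3).round(0),proj("top",(.4765,-.1022,z)).round(1))
from cell import get_image
im=get_image("top");cv2.imwrite("pics/top1c.png",cv2.resize(im[120:270,230:430],None,fx=4,fy=4,interpolation=cv2.INTER_CUBIC))
E
```

```text
0.07 [292.3 266.2] [337. 258.] [317.2 208.5]
0.078 [292.3 263.3] [337. 250.] [317.4 208.3]
0.1 [292.3 255.3] [337. 226.] [318.1 207.7]
0.12 [292.3 247.8] [337. 203.] [318.8 207.1]
0.136 [292.3 241.7] [337. 185.] [319.3 206.6]
```

View pics/top1c.png

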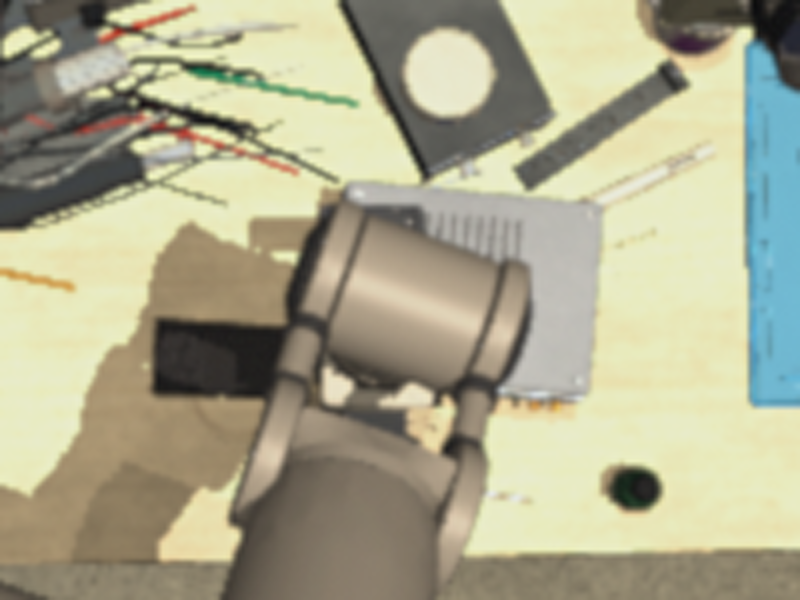

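The top view shows the gripper over the front-left corner. In the side view the fingertip ends around crop rows 240–268, where it is hard to tell from shadow. I need a closer crop.

```bash
python3 - <<'E'
from h import *
a=cv2.imread("pics/side0.png")[225:350,270:390];b=cv2.imread("pics/side1.png")[225:350,270:390]
cv2.imwrite("pics/cmp.png",cv2.resize(cv2.convertScaleAbs(np.hstack([a[:75],b[:75]]),alpha=1.5),None,fx=3.3,fy=7,interpolation=cv2.INTER_NEAREST))
for r in range(245,280,2): print(r,cv2.imread("pics/side1.png")[r,282:312:3].mean(1).astype(int),cv2.imread("pics/side0.png")[r,292].mean().astype(int))
E
```

```text
245 [ 45  82  84  56  68  79  81 125 136 131] 28
247 [ 38  79  81  57  67  80  85 125 126 126] 27
249 [ 41  78  82  60  70  86  86 125 130 130] 35
251 [ 42  80  80  56  69  87  81 130 131 125] 33
253 [ 40  79  80  58  65  79  78 135 135 128] 36
255 [ 41  79  81  56  68  81  73 137 138 132] 39
257 [ 39  60  80  56  68  78  44 132 135 130] 37
259 [ 41  43  67  57  67  52  32 100 101 103] 108
261 [31 48 52 54 57 52 65 74 69 77] 161
263 [25 57 52 53 48 50 68 80 78 79] 157
265 [22 60 51 54 49 46 63 78 76 79] 161
267 [23 63 52 51 53 70 61 76 82 86] 164
269 [ 23  68  89  94  94 104 113 114 136 151] 163
271 [ 37 128 131 127 129 131 136 137 141 148] 164
273 [ 43 142 132 124 127 132 132 132 131 129] 162
275 [ 35 136 133 128 133 132 130 129 138 141] 164
277 [ 37 135 133 134 134 133 136 151 152 159] 165
279 [ 52 140 142 152 154 154 159 158 159 159] 166
```

View pics/cmp.png

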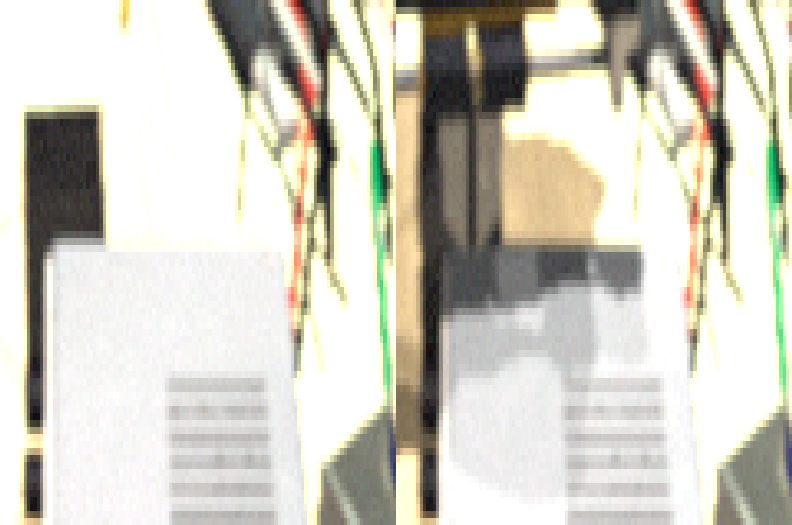

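The side crop shows the lid not yet dipped: its vent rows and far corner haven't moved. The fingertips end near row 260, close to the lid's left edge. I'll continue down gently, watching for the first contact.

Call:
drive_tool(
  rows=[
    [[0,0,0.0013,0,-1],[0,0,0.0025,0,-1],[0,0,0.0025,0,-1]],
  ],
)

```text
time: 4.82
eef_pos: [0.4765, -0.1022, 0.068]
tcp_rot: [0.722, 0.692, -0.0, -0.0]
wrist_force: [0.9, -0.7, 0.8]
finger_gap: 0.002
grasp_force: 0.0
```

In the tool's units: 2 mm is 0.0025, 1 mm is 0.0013.

Call:
drive_tool(
  rows=[
    [[0,0,0.0013,0,-1],[0,0,0.0025,0,-1],[0,0,0.0025,0,-1]],
  ],
)

```text
time: 5.2
eef_pos: [0.4764, -0.1023, 0.066]
tcp_rot: [0.722, 0.692, -0.0, -0.0]
wrist_force: [0.4, 1.1, 0.2]
finger_gap: 0.003
grasp_force: 0.0
```

```bash
python3 - <<'E'
from cell import sensors,get_image
from h import *
F=[]
for i in range(6):
    im=get_image("side"); F.append(sensors.observe()["wrist_force"])
print(np.mean(F,0))
cv2.imwrite("pics/side2.png",im)
old=cv2.imread("pics/side1.png")
for r in range(251,275): print(r,im[r,285:303:2].mean(1).astype(int), old[r,285:303:2].mean(1).astype(int))
# lid shift: template match vent + right corners
s0=cv2.imread("pics/side0.png")
for (r0,r1,c0,c1) in((275,300,318,358),(320,350,355,375),(320,350,280,300)):
    res=[]
    for I in(old,im):
        m=cv2.matchTemplate(I[r0-8:r1+8,c0-8:c1+8],s0[r0:r1,c0:c1],cv2.TM_CCOEFF_NORMED); res.append((np.unravel_index(m.argmax(),m.shape),round(float(m.max()),2)))
    print(res)
E
```

```text
[-0.1538688   0.40218825  0.07918015]
251 [81 79 84 58 41 81 80 79 99] [80 80 78 56 43 79 87 77 99]
252 [79 81 84 52 41 84 81 80 97] [79 78 81 56 40 80 80 79 96]
253 [81 80 81 56 40 85 86 79 94] [79 81 82 58 40 80 79 81 95]
254 [82 83 79 57 38 89 81 82 91] [80 81 77 58 41 79 83 82 89]
255 [79 81 82 57 40 86 82 82 84] [79 83 83 56 39 80 81 77 85]
256 [78 81 79 57 40 82 82 79 82] [68 78 82 59 43 80 81 68 76]
257 [73 80 82 55 40 82 82 73 70] [60 76 83 56 42 77 78 56 67]
258 [67 79 83 56 39 78 79 59 64] [46 66 77 55 38 78 65 37 57]
259 [57 73 81 60 45 80 75 47 55] [43 54 73 57 38 76 52 33 57]
260 [43 63 78 59 41 74 64 53 62] [39 49 60 57 50 63 51 46 62]
261 [49 52 70 59 47 66 57 55 73] [48 52 56 54 53 55 52 55 73]
262 [55 48 56 53 50 55 52 59 80] [54 49 51 52 51 53 49 60 79]
263 [59 54 51 52 53 51 51 56 79] [57 52 53 53 54 50 50 55 74]
264 [60 49 53 50 48 49 54 59 75] [61 52 51 54 50 55 50 58 80]
265 [62 50 56 51 53 52 53 53 75] [60 51 49 54 48 48 46 53 78]
266 [63 50 48 52 50 52 57 52 71] [59 49 53 50 53 53 54 51 71]
267 [58 49 52 51 53 52 68 57 69] [63 50 48 51 52 50 70 60 69]
268 [57 50 53 52 58 65 85 75 80] [58 57 60 61 62 64 82 86 81]
269 [ 67  59  60  61  80  93 103 104 107] [ 68  81  95  94  92  91 104 116 114]
270 [ 93  87  93  90 109 124 122 126 133] [ 97 108 118 120 119 122 121 131 142]
271 [126 117 123 120 126 131 131 132 137] [128 125 131 127 130 134 131 134 143]
272 [136 129 130 132 131 131 129 133 132] [140 129 131 128 129 131 131 130 134]
273 [141 128 130 131 130 129 130 131 132] [142 127 130 124 129 129 132 131 133]
274 [140 126 131 129 131 127 131 133 132] [142 121 129 131 132 130 132 133 131]
[((np.int64(8), np.int64(8)), 0.77), ((np.int64(8), np.int64(8)), 0.79)]
[((np.int64(8), np.int64(8)), 1.0), ((np.int64(8), np.int64(8)), 1.0)]
[((np.int64(8), np.int64(8)), 1.0), ((np.int64(8), np.int64(8)), 1.0)]
```

The fingertip is visible and above the lid: its end moved from row ~259 to ~261. The shut fingers therefore end some way short of the stated TCP. I'll keep lowering to contact.

In the tool's units: 3 mm is 0.0038, 2 mm is 0.0025.

Call:
drive_tool(
  rows=[
    [[0,0,0.0013,0,-1],[0,0,0.0025,0,-1],[0,0,0.0038,0,-1],[0,0,0.0038,0,-1]],
  ],
)

```text
time: 6.0
eef_pos: [0.4765, -0.1023, 0.063]
tcp_rot: [0.722, 0.692, -0.0, -0.0]
wrist_force: [-0.3, 0.5, -0.1]
finger_gap: 0.002
grasp_force: 0.0
```

In the tool's units: 2 mm is 0.0025, 1 mm is 0.0013.

Call:
drive_tool(
  rows=[
    [[0,0,0.0013,0,-1],[0,0,0.0025,0,-1],[0,0,0.0025,0,-1]],
  ],
)

```text
time: 6.38
eef_pos: [0.4764, -0.1022, 0.061]
tcp_rot: [0.722, 0.692, -0.0, -0.0]
wrist_force: [0.1, -0.6, 0.3]
finger_gap: 0.005
grasp_force: 0.0
```

In the tool's units: 2 mm is 0.0025, 1 mm is 0.0013.

Call:
drive_tool(
  rows=[
    [[0,0,0.0013,0,-1],[0,0,0.0025,0,-1],[0,0,0.0025,0,-1]],
  ],
)

```text
time: 6.75
eef_pos: [0.4765, -0.1023, 0.059]
tcp_rot: [0.722, 0.692, -0.0, -0.0]
wrist_force: [0.2, 0.3, -1.0]
finger_gap: 0.005
grasp_force: 0.0
```

```bash
cat > chk.py <<'E'
from cell import sensors,get_image
from h import *
def chk(name):
    F=[]
    for i in range(5):
        im=get_image("side"); F.append(sensors.observe()["wrist_force"])
    cv2.imwrite(f"pics/{name}.png",im)
    s0=cv2.imread("pics/side0.png"); out=[]
    for (r0,r1,c0,c1) in((320,350,350,385),(320,350,275,300)):
        g=lambda I:cv2.cvtColor(I[r0:r1,c0:c1],cv2.COLOR_BGR2GRAY).astype(np.float32)
        out.append(np.round(cv2.phaseCorrelate(g(s0),g(im),cv2.createHanningWindow((c1-c0,r1-r0),cv2.CV_32F))[0],2).tolist())
    print("F",np.mean(F,0).round(2),"shift rearR,frontR px",out, sensors.observe()["eef_pos"].round(4))
    return im
E
python3 - <<'E'
from chk import *
im=chk("side3")
for r in range(256,272): print(r,im[r,285:303:2].mean(1).astype(int))
E
```

```text
F [ 0.06  0.3  -0.16] shift rearR,frontR px [[-0.0, 0.05], [0.37, -0.02]] [ 0.4766 -0.1023  0.0591]
256 [77 83 84 55 40 77 79 77 84]
257 [81 82 83 56 42 79 80 81 79]
258 [77 79 82 56 39 77 78 80 76]
259 [76 80 82 61 40 77 82 78 67]
260 [70 80 82 56 42 80 82 71 69]
261 [64 76 82 61 39 77 77 64 65]
262 [60 69 78 59 45 78 74 57 73]
263 [59 62 72 61 42 73 64 56 70]
264 [57 50 66 61 47 63 50 51 71]
265 [61 50 56 59 51 56 52 50 65]
266 [60 51 50 54 53 51 55 52 59]
267 [62 49 52 53 55 53 76 58 55]
268 [57 49 54 51 48 51 95 76 59]
269 [ 59  59  59  62  60  69 115  88  76]
270 [ 76  88  91  95  94  97 124 111 103]
271 [104 118 122 119 121 123 130 125 126]
```

In the tool's units: 2 mm is 0.0025, 1 mm is 0.0013.

Call:
drive_tool(
  rows=[
    [[0,0,0.0013,0,-1],[0,0,0.0025,0,-1],[0,0,0.0025,0,-1]],
  ],
)

```text
time: 7.38
eef_pos: [0.4764, -0.1022, 0.057]
tcp_rot: [0.722, 0.692, -0.0, -0.0]
wrist_force: [-0.1, 0.8, -0.1]
finger_gap: 0.005
grasp_force: 0.0
```

In the tool's units: 2 mm is 0.0025, 1 mm is 0.0013.

Call:
drive_tool(
  rows=[
    [[0,0,0.0013,0,-1],[0,0,0.0025,0,-1],[0,0,0.0025,0,-1]],
  ],
)

```text
time: 7.75
eef_pos: [0.4765, -0.1023, 0.055]
tcp_rot: [0.722, 0.692, -0.0, -0.0]
wrist_force: [-0.9, -0.4, 1.2]
finger_gap: 0.003
grasp_force: 0.0
```

Call:
drive_tool(
  rows=[
    [[0,0,0.0013,0,-1],[0,0,0.0025,0,-1],[0,0,0.0025,0,-1]],
  ],
)

```text
time: 8.12
eef_pos: [0.4765, -0.1022, 0.053]
tcp_rot: [0.722, 0.692, -0.0, -0.0]
wrist_force: [0.1, 0.0, -0.6]
finger_gap: 0.004
grasp_force: 0.0
```

```bash
python3 -c "
from chk import *
im=chk('side4')
for r in range(260,272): print(r,im[r,285:303:2].mean(1).astype(int))"
```

```text
F [-0.03 -0.19  0.  ] shift rearR,frontR px [[-0.06, 0.07], [0.46, 0.31]] [ 0.4766 -0.1023  0.0532]
260 [79 82 83 55 39 81 82 81 69]
261 [79 82 81 58 43 80 78 80 68]
262 [77 81 79 60 43 82 82 75 66]
263 [71 77 83 63 41 78 77 71 63]
264 [62 69 83 65 41 75 72 59 69]
265 [62 60 73 58 45 75 67 52 64]
266 [62 53 62 58 46 65 56 49 62]
267 [58 50 58 54 47 59 56 50 58]
268 [61 47 52 47 50 55 73 55 54]
269 [ 58  50  59  60  57  66 100  71  64]
270 [ 62  60  80  90  92  96 118  97  91]
271 [ 80  90 113 120 121 121 128 122 123]
```

In the tool's units: 2 mm is 0.0025, 1 mm is 0.0013.

Call:
drive_tool(
  rows=[
    [[0,0,0.0013,0,-1],[0,0,0.0025,0,-1],[0,0,0.0025,0,-1]],
  ],
)

```text
time: 8.75
eef_pos: [0.4762, -0.1019, 0.0511]
tcp_rot: [0.722, 0.692, -0.0, -0.0]
wrist_force: [-1.8, 2.1, 2.4]
finger_gap: 0.005
grasp_force: 1.8
```

In the tool's units: 2 mm is 0.0025, 1 mm is 0.0013.

Call:
drive_tool(
  rows=[
    [[0,0,0.0013,0,-1],[0,0,0.0025,0,-1],[0,0,0.0025,0,-1]],
  ],
)

```text
time: 9.12
eef_pos: [0.4764, -0.1022, 0.049]
tcp_rot: [0.722, 0.692, -0.0, -0.0]
wrist_force: [-1.3, 2.5, 5.0]
finger_gap: 0.007
grasp_force: 2.1
```

```bash
python3 -c "
from chk import *
im=chk('side5')
for r in range(262,274): print(r,im[r,285:303:2].mean(1).astype(int))"
```

```text
F [-2.34  2.14  4.6 ] shift rearR,frontR px [[-0.48, -0.34], [0.07, -0.18]] [ 0.4765 -0.1023  0.0491]
262 [76 79 81 57 44 81 80 83 66]
263 [76 77 83 61 39 82 82 75 66]
264 [73 82 81 58 41 76 78 72 58]
265 [71 74 82 58 44 76 78 61 55]
266 [59 68 75 55 35 75 70 52 52]
267 [54 56 70 54 42 72 59 51 52]
268 [54 52 59 56 46 57 57 50 52]
269 [55 52 52 51 51 55 70 58 53]
270 [54 54 57 52 50 62 99 68 64]
271 [ 59  65  84  65  58  89 121  93  95]
272 [ 83  97 116  93  93 113 132 125 121]
273 [111 122 126 121 119 129 134 135 131]
```

Contact came at TCP z≈0.052, and the opposite corner is starting to rise. The lid swings outward as it tips, so I follow it a little while pressing on.

In the tool's units: -2 mm is -0.0025, -1 mm is -0.0013.

Call:
drive_tool(
  rows=[
    [[0.0013,-0.0013,0.0013,0,-1],[0.0025,-0.0025,0.0025,0,-1],[0.0025,-0.0025,0.0025,0,-1]],
  ],
)

```text
time: 9.75
eef_pos: [0.4749, -0.1004, 0.047]
tcp_rot: [0.722, 0.692, 0.0, 0.0]
wrist_force: [0.4, -1.4, 1.2]
finger_gap: 0.006
grasp_force: 0.5
```

In the tool's units: 2 mm is 0.0025, -1 mm is -0.0013.

Call:
drive_tool(
  rows=[
    [[0.0006,-0.0006,0.0013,0,-1],[0.0013,-0.0013,0.0025,0,-1],[0.0013,-0.0013,0.0025,0,-1]],
  ],
)

```text
time: 10.12
eef_pos: [0.4736, -0.0991, 0.045]
tcp_rot: [0.722, 0.692, -0.0, -0.0]
wrist_force: [0.7, -0.5, 0.8]
finger_gap: 0.003
grasp_force: 0.4
```

```bash
python3 -c "
from chk import *
im=chk('side6')"
```

```text
F [ 0.37 -0.25  1.23] shift rearR,frontR px [[-0.51, 0.22], [-1.11, -0.96]] [ 0.4737 -0.0992  0.0451]
```

In the tool's units: 2 mm is 0.0025, -1 mm is -0.0013.

Call:
drive_tool(
  rows=[
    [[0.0006,-0.0006,0.0013,0,-1],[0.0013,-0.0013,0.0025,0,-1],[0.0013,-0.0013,0.0025,0,-1]],
  ],
)

```text
time: 10.75
eef_pos: [0.4727, -0.0982, 0.0432]
tcp_rot: [0.722, 0.692, -0.0, 0.0]
wrist_force: [0.0, 0.2, 2.4]
finger_gap: 0.005
grasp_force: 1.1
```

In the tool's units: 1 mm is 0.0013, -0.5 mm is -0.0006.

Call:
drive_tool(
  rows=[
    [[0.0006,-0.0006,0.0013,0,-1],[0.0006,-0.0006,0.0013,0,-1]],
  ],
)

```text
time: 11.0
eef_pos: [0.4727, -0.0981, 0.0428]
tcp_rot: [0.722, 0.692, 0.0, 0.001]
wrist_force: [-1.4, -2.8, 6.7]
finger_gap: 0.005
grasp_force: 3.6
```

The foot met the bench at TCP z≈0.043 (force 2.4→6.7 N), a dip of about 8 mm. Letting go along the same path, then moving behind the wedge.

In the tool's units: 178 mm is 0.2225, 150 mm is 0.1875.

Call:
drive_tool(
  rows=[
    [[-0.0006,0.0006,-0.0013,0,-1],[-0.0025,0.0025,-0.005,0,-1],[-0.005,0.005,-0.0113,0,-1],[-0.005,0.005,-0.025,0,-1],[-0.005,0.005,-0.075,0,-1],[0.0625,0.005,-0.075,0,-1],[0.125,0.005,-0.075,0,-1],[0.1875,0.005,-0.075,0,-1],[0.2225,0.005,-0.075,0,-1],[0.2225,0.005,-0.0375,0,-1],[0.2225,0.005,0.0125,0,-1],[0.2225,0.005,0.0125,0,-1]],
  ],
)

```text
time: 12.5
eef_pos: [0.4816, 0.0802, 0.0305]
tcp_rot: [0.722, 0.692, -0.002, -0.002]
wrist_force: [0.7, 0.9, 0.7]
finger_gap: 0.003
grasp_force: 0.0
```

```bash
python3 - <<'E'
from chk import *
im=chk('side7'); from cell import get_image
t=get_image("top"); cv2.imwrite("pics/top2.png",t)
hsv=cv2.cvtColor(im,cv2.COLOR_BGR2HSV)
cv2.imwrite("pics/s7c.png",cv2.resize(im[180:330,200:400],None,fx=4,fy=4,interpolation=cv2.INTER_CUBIC))
E
```

```text
F [-0.04  0.04  0.05] shift rearR,frontR px [[-0.04, -0.16], [0.43, -0.03]] [0.485  0.08   0.0337]
```

View pics/s7c.png

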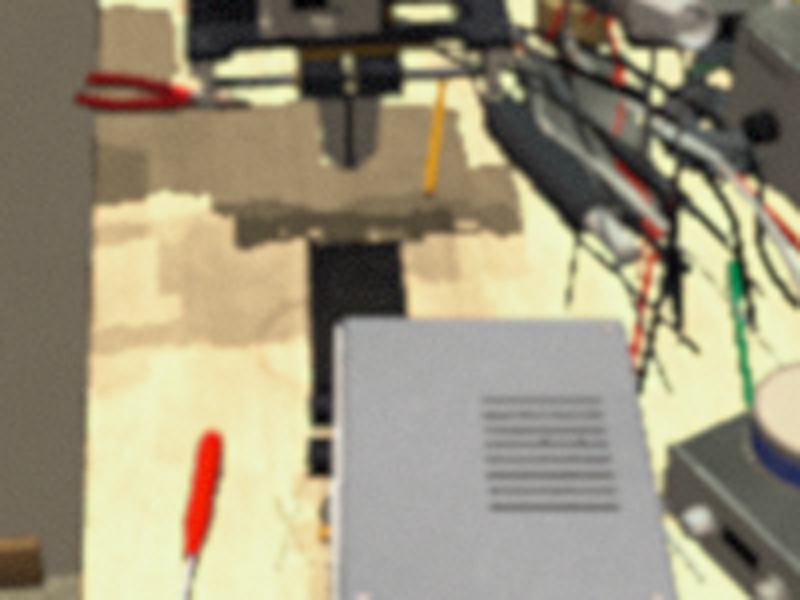

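The instrument has rocked back: image shift about 0. The tip is at crop (350,166), hovering behind the wedge's back edge, (310..403, 241).

```bash
python3 - <<'E'
from h import *
for z in(.034,.05,.06,.07): print(z,proj("side",(.485,.08,z)).round(1),proj("side",(.485,.0705,z)).round(1))
print("tip",350/4+200,166/4+180)
for u in((310,240),(403,243)): print(ray("side",np.array(u)/4+[200,180],.022).round(4))
E
```

```text
0.034 [287.1 227.9] [287.5 230.2]
0.05 [287.  222.8] [287.4 225. ]
0.06 [287.  219.5] [287.4 221.7]
0.07 [286.9 216.2] [287.4 218.4]
tip 287.5 221.5
[0.4578 0.0494 0.022 ]
[0.5142 0.0396 0.022 ]
```

In the tool's units: 48 mm is 0.06, 46 mm is 0.0575.

Call:
drive_tool(
  rows=[
    [[0,-0.0013,0.025,0,-1],[0,-0.0013,0.0475,0,-1],[0,-0.0013,0.0575,0,-1],[0,-0.0013,0.06,0,-1],[0,-0.0013,0.06,0,-1]],
  ],
)

```text
time: 13.42
eef_pos: [0.4833, 0.0801, -0.0154]
tcp_rot: [0.722, 0.692, 0.0, 0.0]
wrist_force: [0.3, 0.2, -0.4]
finger_gap: 0.005
grasp_force: 0.0
```

In the tool's units: 3 mm is 0.0038, 2 mm is 0.0025.

Call:
drive_tool(
  rows=[
    [[0,0,0.0013,0,-1],[0,0,0.0025,0,-1],[0,0,0.0038,0,-1]],
  ],
)

```text
time: 13.8
eef_pos: [0.4829, 0.0801, -0.0188]
tcp_rot: [0.722, 0.692, 0.0, 0.0]
wrist_force: [-0.5, 0.2, 0.5]
finger_gap: 0.006
grasp_force: 0.0
```

In the tool's units: -60 mm is -0.075, -58 mm is -0.0725.

Call:
drive_tool(
  rows=[
    [[-0.01,0,0,0,-1],[-0.02,0,0,0,-1],[-0.025,0,0,0,-1],[-0.03,0,0,0,-1],[-0.0363,0,0,0,-1],[-0.0425,0,0,0,-1],[-0.05,0,0,0,-1],[-0.0575,0,0,0,-1],[-0.065,0,0,0,-1],[-0.0725,0,0,0,-1],[-0.075,0,0,0,-1],[-0.075,0,0,0,-1]],
  ],
)

```text
time: 15.3
eef_pos: [0.4803, 0.02, -0.0189]
tcp_rot: [0.722, 0.692, -0.0, 0.0]
wrist_force: [0.2, 0.0, 0.8]
finger_gap: 0.004
grasp_force: 0.0
```

```bash
cat > wd.py <<'E'
from chk import *
from cell import get_image
def wd(name):
    chk(name+"s"); t=get_image("top"); cv2.imwrite(f"pics/{name}t.png",t)
    s=cv2.imread(f"pics/{name}s.png")
    hsv=cv2.cvtColor(s,cv2.COLOR_BGR2HSV)
    cv2.imwrite(f"pics/{name}c.png",cv2.resize(np.hstack([s[200:340,250:400],t[150:290,250:400]]),None,fx=2.6,fy=2.6,interpolation=cv2.INTER_CUBIC))
E
python3 -c "
from wd import *
wd('w1')"
```

```text
F [-0.   -0.19 -0.32] shift rearR,frontR px [[-0.05, 0.07], [0.32, 0.25]] [ 0.4803  0.0203 -0.0189]
```

View pics/w1c.png

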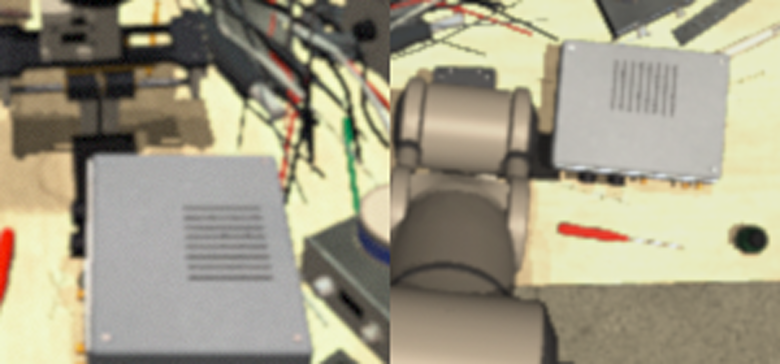

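The wedge is being pushed straight, with its thin end now at the instrument's edge. The instrument and driver haven't moved. I continue in small steps, watching the force.

In the tool's units: -12 mm is -0.015, -9 mm is -0.0113.

Call:
drive_tool(
  rows=[
    [[-0.0038,0,0,0,-1],[-0.0075,0,0,0,-1],[-0.0113,0,0,0,-1],[-0.015,0,0,0,-1],[-0.015,0,0,0,-1]],
  ],
)

```text
time: 16.23
eef_pos: [0.4798, 0.0079, -0.0189]
tcp_rot: [0.722, 0.692, -0.0, 0.0]
wrist_force: [-0.7, 0.7, 0.4]
finger_gap: 0.001
grasp_force: 0.0
```

In the tool's units: -6 mm is -0.0075, -4 mm is -0.005.

Call:
drive_tool(
  rows=[
    [[-0.0025,0,0,0,-1],[-0.005,0,0,0,-1],[-0.0075,0,0,0,-1],[-0.0075,0,0,0,-1]],
  ],
)

```text
time: 16.73
eef_pos: [0.4795, 0.002, -0.0189]
tcp_rot: [0.722, 0.692, -0.0, 0.0]
wrist_force: [0.4, 0.0, 0.3]
finger_gap: 0.005
grasp_force: 0.0
```

In the tool's units: -4 mm is -0.005, -2 mm is -0.0025.

Call:
drive_tool(
  rows=[
    [[-0.0025,0,0,0,-1],[-0.005,0,0,0,-1],[-0.005,0,0,0,-1]],
  ],
)

```text
time: 17.1
eef_pos: [0.4794, -0.002, -0.0189]
tcp_rot: [0.722, 0.692, -0.0, 0.0]
wrist_force: [1.1, 0.4, 0.7]
finger_gap: 0.003
grasp_force: 0.0
```

Call:
drive_tool(
  rows=[
    [[-0.0025,0,0,0,-1],[-0.005,0,0,0,-1],[-0.005,0,0,0,-1]],
  ],
)

```text
time: 17.48
eef_pos: [0.4792, -0.006, -0.0189]
tcp_rot: [0.722, 0.692, -0.0, 0.0]
wrist_force: [-0.3, 0.3, -0.3]
finger_gap: 0.006
grasp_force: 0.0
```

In the tool's units: -3 mm is -0.0038, -2 mm is -0.0025.

Call:
drive_tool(
  rows=[
    [[-0.0013,0,0,0,-1],[-0.0025,0,0,0,-1],[-0.0038,0,0,0,-1],[-0.0038,0,0,0,-1]],
  ],
)

```text
time: 17.98
eef_pos: [0.479, -0.0089, -0.0189]
tcp_rot: [0.722, 0.692, -0.0, 0.0]
wrist_force: [1.0, -0.0, 0.2]
finger_gap: 0.005
grasp_force: 0.0
```

In the tool's units: -2 mm is -0.0025, -1 mm is -0.0013.

Call:
drive_tool(
  rows=[
    [[-0.0013,0,0,0,-1],[-0.0025,0,0,0,-1],[-0.0025,0,0,0,-1]],
  ],
)

```text
time: 18.35
eef_pos: [0.479, -0.0109, -0.0189]
tcp_rot: [0.722, 0.692, -0.0, 0.0]
wrist_force: [-0.5, 1.4, -0.9]
finger_gap: 0.005
grasp_force: 0.0
```

In the tool's units: -2 mm is -0.0025, -1 mm is -0.0013.

Call:
drive_tool(
  rows=[
    [[-0.0013,0,0,0,-1],[-0.0025,0,0,0,-1],[-0.0025,0,0,0,-1]],
  ],
)

```text
time: 18.73
eef_pos: [0.4789, -0.0129, -0.0189]
tcp_rot: [0.722, 0.692, -0.0, 0.0]
wrist_force: [0.1, 0.0, 0.2]
finger_gap: 0.004
grasp_force: 0.0
```

In the tool's units: -2 mm is -0.0025, -1 mm is -0.0013.

Call:
drive_tool(
  rows=[
    [[-0.0013,0,0,0,-1],[-0.0025,0,0,0,-1],[-0.0025,0,0,0,-1]],
  ],
)

```text
time: 19.1
eef_pos: [0.4788, -0.0149, -0.0189]
tcp_rot: [0.722, 0.692, -0.0, 0.0]
wrist_force: [-0.3, 0.5, 0.2]
finger_gap: 0.006
grasp_force: 0.1
```

In the tool's units: -2 mm is -0.0025, -1 mm is -0.0013.

Call:
drive_tool(
  rows=[
    [[-0.0013,0,0,0,-1],[-0.0025,0,0,0,-1],[-0.0025,0,0,0,-1]],
  ],
)

```text
time: 19.48
eef_pos: [0.4787, -0.0167, -0.0189]
tcp_rot: [0.722, 0.692, 0.0, -0.0]
wrist_force: [-0.1, 1.9, -0.2]
finger_gap: 0.005
grasp_force: 1.1
```

Force is beginning to rise (1.9 N, grasp force 1.1), so 1 mm steps from here.

In the tool's units: -1 mm is -0.0013, -0.5 mm is -0.0006.

Call:
drive_tool(
  rows=[
    [[-0.0006,0,0,0,-1],[-0.0013,0,0,0,-1],[-0.0013,0,0,0,-1]],
  ],
)

```text
time: 19.85
eef_pos: [0.4786, -0.0176, -0.0189]
tcp_rot: [0.722, 0.692, -0.0, -0.0]
wrist_force: [-0.2, 5.7, 0.5]
finger_gap: 0.007
grasp_force: 2.2
```

```bash
python3 -c "
from chk import *
chk('w2')"
```

```text
F [0.29 4.21 1.01] shift rearR,frontR px [[0.03, -0.04], [0.86, 0.05]] [ 0.4786 -0.0177 -0.0189]
```

In the tool's units: -105 mm is -0.1313, -90 mm is -0.1125.

Call:
drive_tool(
  rows=[
    [[0.01,0,0,0,-1],[0.0188,0,0,0,-1],[0.0188,0,-0.0688,0,-1],[0.0188,0,-0.1313,0,-1],[-0.0438,0,-0.1313,0,-1],[-0.105,0,-0.1313,0,-1],[-0.105,0,-0.1125,0,-1],[-0.105,0,-0.1,0,-1],[-0.105,0,-0.095,0,-1],[-0.105,0,-0.095,0,-1]],
  ],
)

```text
time: 21.35
eef_pos: [0.475, -0.1011, 0.0569]
tcp_rot: [0.722, 0.692, -0.0, -0.0]
wrist_force: [0.1, 0.3, 0.4]
finger_gap: 0.007
grasp_force: 0.0
```

```bash
python3 -c "
from chk import *
chk('p0')"
```

```text
F [-0.14  0.16  0.02] shift rearR,frontR px [[0.0, -0.17], [0.63, -0.14]] [ 0.4753 -0.1016  0.0574]
```

Call:
drive_tool(
  rows=[
    [[0,0,0.0025,0,-1],[0,0,0.005,0,-1],[0,0,0.0063,0,-1],[0,0,0.0063,0,-1]],
  ],
)

```text
time: 22.1
eef_pos: [0.475, -0.1017, 0.0523]
tcp_rot: [0.722, 0.692, -0.0, -0.0]
wrist_force: [-1.0, 0.6, 4.1]
finger_gap: -0.0
grasp_force: 1.8
```

In the tool's units: 1 mm is 0.0013, 0.5 mm is 0.0006.

Call:
drive_tool(
  rows=[
    [[0,0,0.0006,0,-1],[0,0,0.0013,0,-1],[0,0,0.0013,0,-1]],
  ],
)

```text
time: 22.48
eef_pos: [0.475, -0.1016, 0.0521]
tcp_rot: [0.722, 0.692, 0.0, 0.0]
wrist_force: [-4.6, 1.8, 12.2]
finger_gap: 0.007
grasp_force: 6.2
```

In the tool's units: 0.5 mm is 0.0006.

Call:
drive_tool(
  rows=[
    [[0,0,0.0006,0,-1],[0,0,0.0006,0,-1]],
  ],
)

```text
time: 22.72
eef_pos: [0.475, -0.1016, 0.052]
tcp_rot: [0.722, 0.692, 0.0, 0.0]
wrist_force: [-5.1, 2.0, 17.6]
finger_gap: 0.004
grasp_force: 8.3
```

No dip: 17 N sinks it only 0.3 mm. Easing to about 10 N.

In the tool's units: -0.8 mm is -0.001, -0.3 mm is -0.0004.

Call:
drive_tool(
  rows=[
    [[0,-0.0004,-0.001,0,-1],[0,-0.0004,-0.001,0,-1],[0,-0.0004,-0.001,0,-1]],
  ],
)

```text
time: 23.1
eef_pos: [0.475, -0.1017, 0.0521]
tcp_rot: [0.722, 0.692, 0.0, 0.0]
wrist_force: [-1.4, 2.0, 9.0]
finger_gap: 0.007
grasp_force: 4.5
```

```bash
python3 - <<'E'
from wd import *
wd('p1')
a=cv2.imread("pics/top0.png");b=cv2.imread("pics/p1t.png")
for n,(r0,r1,c0,c1) in dict(rearR=(160,185,360,395),frontR=(205,232,360,390),rearL=(155,178,303,330),driver=(232,250,310,368),bottle=(230,252,376,402)).items():
    g=lambda I:cv2.cvtColor(I[r0:r1,c0:c1],cv2.COLOR_BGR2GRAY).astype(np.float32)
    print(n,np.round(cv2.phaseCorrelate(g(a),g(b),cv2.createHanningWindow((c1-c0,r1-r0),cv2.CV_32F))[0],2))
E
```

```text
F [-2.61  1.48  8.89] shift rearR,frontR px [[0.01, -0.27], [0.74, 0.04]] [ 0.4749 -0.1017  0.0521]
rearR [0.12 0.59]
frontR [0.16 0.48]
rearL [0.48 0.24]
driver [0.8  0.25]
bottle [ 0.53 -0.05]
```

View pics/p1c.png

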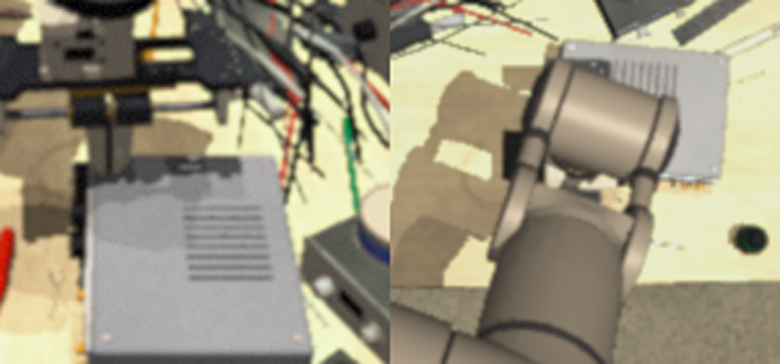

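The picture shows the instrument level with the wedge under its left side and the fingertip on the corner. I'll trim the press to 10 N and hold.

In the tool's units: -0.2 mm is -0.0003, 0.15 mm is 0.0002.

Call:
drive_tool(
  rows=[
    [[0,-0.0003,0.0002,0,-1],[0,-0.0003,0.0002,0,-1],[0,-0.0003,0.0002,0,-1],[0,-0.0003,0.0002,0,-1]],
  ],
)

```text
time: 23.9
eef_pos: [0.475, -0.1017, 0.0521]
tcp_rot: [0.722, 0.692, 0.0, 0.001]
wrist_force: [-1.9, 1.4, 9.7]
finger_gap: 0.007
grasp_force: 4.9
```

```bash
python3 -c "
from chk import *
chk('fin')"
```

```text
F [-1.97  1.57  9.83] shift rearR,frontR px [[0.06, 0.04], [0.68, -0.05]] [ 0.4749 -0.1017  0.0521]
```

```bash
python3 -c "
from cell import manip
print(manip.close_job())"
```

```text
the job is handed in; nothing more can be done
None
```

I've handed the job in: the corner dipped about 8 mm on the first press, the wedge is seated under the short foot at about 5 N, and the instrument then sank only 0.3 mm at 17 N; the arm is still pressing at about 10 N, with the instrument level and in place to within about 2 mm.

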